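Fit the vapour extractor's filter and lock its hatch

ROBOT

A 7-joint arm with a two-finger parallel gripper is mounted at the origin on a cart in front of the work surface, level with it; the furniture and walls round the work are solid. World frame = base frame: x ahead of the robot, y to its left, z up, the work surface at z = 0. Lengths are in m, angles in rad, forces in N, time in s.
With the tool pointing down it reaches from about 0.4 to 0.875 m from the base axis. Payload 19.3 kg.
Tool frame: the origin (TCP) lies at the very end of the fingers, on their centre line; the grasp point (between the pads) lies behind it (bot.pinch_z is the z of the grasp point in the tool frame, in m); z points along the fingers, y is the line along which they close (so a half turn about z gives the same grasp; the last joint's range is limited). The gripper opens to 85 mm and grips with 20 to 120 N. Pads are 22 mm wide; open, the fingers measure 114 mm over their backs; the gripper's body (76 mm by 85 mm) begins 54 mm behind the grasp point. The pads swing forward as they close: fully open they stand 13 mm farther back than shut.
Start: joints at [1.203, 0.521, -0.036, 1.599, 0.021, 1.021, -0.113], TCP at [0.183, -0.597, 0.231] pointing down, gripper open.
Joint ranges: [-2.91, 2.91], [-0.3, 2.13], [-1.5, 1.42], [0.17, 2.43], [-1.26, 4.41], [0.16, 1.93], [-2.52, 2.52]. Speed limits (rad/s): [1.89, 1.89, 2.39, 2.39, 3.01, 3.01, 3.01].

INTERFACE

Orientations are given as [roll, pitch, yaw] about the fixed x, y, z axes, in that order (R = Rz(yaw) Ry(pitch) Rx(roll)).
In Python, from workcell import bot gives the robot as it stands.
- The arm moves only by the tool move_arm, never from a script. Its argument "moves" is a list that holds one entry, the list of rows, each a list of 7 numbers: the opening, from 0 (shut) to 1 (fully open), then the shift along the tool's x, y, z in units of 1000 mm (1.0 is 1000 mm), then the turn, a rotation vector about the tool's x, y, z in units of 2 pi rad (1.0 is 2 pi rad). A call has 1 to 5 rows; each row is the pose to reach, as a shift and turn from the pose commanded when the call began, along the tool's axes at that moment, turning the shorter way round; what a row does not reach only later rows make up. A row lasts 1/10 s, in which the tool goes at most 50 mm and 8.59 degrees, less where a joint would pass 70% of its speed; a pose out of reach is approached as far as the arm can. A call with a number of a shift or a turn outside -1 to 1 is refused whole. A call with a gripper value outside its range is refused whole. The fingers move at their own pace and stop on an object; "force" is the grip in N (left out, the last holds). Time passes only in rows, so rows that repeat a pose let the fingers close. It gives the time, the measured TCP pose, the force, the opening and the grip force at its end, in the units of the state.
- bot.observe(): the state, without advancing time (a new reading comes with each control period).
- bot.grab_frame(name): name is "scene" or "top"; returns the picture (480x640x3 uint8, red, green, blue); there is no depth.
- bot.camera_params(name): a dict with "vertical_fov" (degrees; the focal length in pixels is half the picture's height over the tangent of half this angle, whatever the lens; pixels are square), "cx", "cy" (the principal point, pixels), "D" ([k1, k2, p1, p2, k3] as OpenCV has them; the pictures are not rectified), "R" (3x3) and "t" (3): a world point X has camera coordinates R X + t. Camera axes: x right, y down, z forward; pixel columns grow to the right and rows downward; lengths in m; the calibration is good to about 2 mm. A picture is of the moment at which its call begins. camera_params takes no time and is no camera call.
- bot.job_done(): hands the job in; it is judged then, once.
The state is a dict: "clock": time; "qpos": joint angles; "qd": joint speeds; "joint_efforts": joint torques, N m; "position": TCP position; "tool_rot": TCP orientation; "force": force on the tool from outside, world axes, zero at the start; "moment": the same for the moment, N m; "grip_width": finger opening in m; "finger_force": force on a finger pad.
Only numpy, scipy, OpenCV 4.12 (cv2) and the standard library are available. Lean on these libraries where they do the work, as an engineer would, in place of code of your own. Each camera call takes 0.05 s, during which the arm holds its last target. There are 200 camera calls.

TASK

Put the new filter cartridge into the solvent-vapour extractor: set it down in the open bay and slide it fully home under the sprung hold-down arm. Swing the hatch shut, then take the flat-bladed slot key from the wooden tool block, press the hatch down with the blade in the fastener's slot and give it a full quarter turn clockwise so that the hatch is held fully shut. Stand the key back in its place in the block, and leave the other tools, the muller, the dropper bottle and the pigment jar where they are.

Things in the scene. Friction and masses are not known exactly. Their poses are not given: they have to be found in the camera images.
- extractor: Grey bench extractor, fixed. Its bay is an open box, inside x = -78 to +70 mm, y = -48 to +48 mm, floor at z = 20 mm, walls 8 mm thick, rim at z = 78 mm. The closed fan housing (grille and knob on top, 86 mm high, knob to 96 mm) adjoins on +y, to y = 133 mm; a hose stub sticks out behind it. Origin: on the table under the bay; +x from the front wall (robot side) to the hinge side, z up.
- entry (a point): Point on the bay floor, x = -24 mm of the extractor: the cartridge set down with its origin here clears the arm's lip and the front wall; axes as the extractor's. From here slide it 48 mm in +x. Two rails 8 mm high with chamfered tops and flared mouths guide it with 3 mm play a side (mouth at x = -22 mm of the extractor, parallel from 0 on).
- seat (a point): Point on the bay floor, x = +24 mm of the extractor, where the cartridge's origin lies when it is fully home against the rubber end stop; axes as the extractor's.
- clip: Sprung steel hold-down arm in the bay, 36 mm wide, hinged at the far wall. It reaches to the front: the upturned lip ends at x = +27 mm of the extractor, 48 mm above the table; the heel at x = +46 mm hangs 39 mm above the table, 3 mm lower than a seated cartridge's top. A cartridge slid in +x meets the lip's sloping underside and lifts it: 2 to 6 N, if it is not pressed on the floor. Origin on its hinge.
- cartridge: Grey filter cartridge, a flat block 88 (x) x 64 (y) x 22 mm, 0.1 to 0.2 kg, lying on the table. Origin: centre of its underside. A pull rib stands on top, x = -42 to -8 mm, 12 mm thick in y, up to z = 48 mm: pinch it across y at x = -25 mm. The bevelled end away from the rib (+x) goes in first, under the arm.
- hatch (a joint): Angle of the aluminium hatch (166 x 114 x 5 mm, 0.2 kg with its fastener, stiff hinge of 0.09 N m): 0 = fully shut, about 0.05 = unlocked, held up 8 mm by the sprung sealing strip on the front rim, pi/2 = upright, 1.95 = leaning back on its stop. Past upright it stays; from about 1 rad down it falls shut. About 7 N down on the fastener presses it fully shut.
- hinge (a point): Middle of the hatch's hinge line, along the top of the far wall, x = +78 mm of the extractor, 78 mm above the table; axes as the extractor's (the hinge runs along y).
- hatch_edge (a point): Middle of the hatch's free edge (166 mm from the hinge line, mid-thickness); its x axis points to the hinge, z is the hatch's outward normal (up when shut). A lift tab 44 mm wide reaches 13 mm further out.
- slot (a point): Centre of the top face of the fastener's slotted steel head, 33 mm across in a 49 mm collar, 30 mm in from the hatch's free edge. The slot runs right across along this frame's x axis, 6 mm wide (8.6 mm at the chamfered mouth), 7 mm deep; z is the hatch's outward normal.
- fastener (a joint): Turn of the fastener, clockwise from above the shut hatch: 0 = unlocked, slot along the hinge line (may start up to 0.25 on); pi/2 = locked, end stop, slot square to it. The tongue below strikes the front wall's catch unless the hatch is pressed fully shut, then passes under it and holds the hatch down. Friction 0.03 N m; the blade has about 0.16 rad of play in the slot.
- key: Slot key upright in a well of the tool block, told by its flat paddle handle. Origin: middle of the blade's lower edge, z to the handle. Blade 20 mm wide (x), 3 mm thick (y), 12 mm long; shank 20 x 7 mm to z = 44; collar 36 x 22 mm, z = 44 to 49, rests on the block; paddle 36 mm wide (x), 11 mm thick (y), z = 49 to 95 mm: pinch it across y. 0.09 kg.
- stand: Wooden tool block, fixed, 170 (x) x 52 (y) x 56 mm. Origin: centre of its underside. Three wells 26 (x) x 12 mm (y), 50 mm deep, in the top at x = -55, 0 and +55 mm; the tools stand in them on their collars, x axes along the block's, tool origin 12 mm above the table.
- awl: Awl with a round pear-shaped wooden handle (30 mm across, 102 mm long in all) standing in a well; leave it. Origin at its point, z up.
- tee_key: Steel tee key with a 50 mm crossbar along y, 98 mm long in all, standing in a well; leave it. Origin at its lower end, z up.
- muller: Glass muller with a turned knob handle, 60 mm across, 104 mm high; bystander. Origin: centre of its underside.
- dropper: Dropper bottle, 34 mm across, 102 mm high; bystander. Origin: centre of its underside.
- jar: Black pigment jar with a grey lid, 44 mm across, 66 mm high; bystander. Origin: centre of its underside.

How it is judged:
By the outcome, as a careful person would: the job done as asked, in the order asked, and still so for the second after the job is handed in, with the robot touching nothing.
It also fails if it takes over 72 s, if anything falls off the work surface, if the arm or the gripper's body presses on something with over 40 N, if the wrist force passes 120 N, or if a joint passes its speed limit or range.

## Working session

There is one attempt and no reset: what is moved stays moved. The work goes in short steps, Python scripts to look and compute and a tool call to move; the robot and the scene stay as the last step left them, time stands still between calls to the robot, and variables do not carry over. Pictures are saved under pics/ and viewed, at most 10 in all, crops included, and the job is handed in when it is done.

Besides the shell and the picture viewer there is one more tool, called after "Request:" as name(argument=value, ...), one argument or row to a line, values as JSON. move_arm: Moves the arm, as the interface text tells. Shifts and turns lie within -1 to 1; 1 stands for 1000 mm of shift or 2 pi rad of turn. Its arguments: {"type":"object","properties":{"moves":{"type":"array"},"force":{"type":"number"}},"required":["moves"]}

```bash
ls; mkdir -p pics; python3 - <<'E'
from workcell import bot
import cv2
for n in("scene","top"):
    f=bot.grab_frame(n); cv2.imwrite(f"pics/{n}0.png",f[:,:,::-1]); print(n,bot.camera_params(n))
o=bot.observe();print(o,bot.pinch_z)
E
```

```text
pics
scene {'vertical_fov': 48.32946667244919, 'cx': 327.75076530232826, 'cy': 242.33762046275032, 'D': array([-0.10140891,  0.        ,  0.        ,  0.        ,  0.        ]), 'R': array([[ 0.87278032, -0.48809224, -0.00452532],
       [-0.23928609, -0.41976114, -0.87552427],
       [ 0.42543705,  0.7652232 , -0.48315294]]), 't': array([-0.49738326,  0.18039121,  0.98031638])}
top {'vertical_fov': 47.564617252540955, 'cx': 313.6399603738989, 'cy': 230.5753567248679, 'D': array([-0.10686347,  0.        ,  0.        ,  0.        ,  0.        ]), 'R': array([[-0.01237937, -0.9998981 , -0.00710962],
       [-0.98375444,  0.01345236, -0.17901462],
       [ 0.17909202,  0.00477803, -0.98382073]]), 't': array([-0.00687073,  0.53609375,  1.30425535])}
{'clock': 0.1, 'qpos': array([ 1.2028148 ,  0.52195402, -0.0363698 ,  1.5999861 ,  0.02121614,
        1.02113735, -0.11282197]), 'qd': array([ 0.00059642, -0.00248444, -0.00090568, -0.00024758,  0.00240304,
        0.00075482,  0.00135351]), 'joint_efforts': array([ 7.07002881e-03, -9.28479910e+01,  1.98618606e+00, -3.70532191e+01,
        1.84354495e-02,  5.28543562e-03,  1.36909180e-04]), 'position': array([ 0.18326023, -0.59717733,  0.2307705 ]), 'tool_rot': array([-3.14049583e+00,  7.23787248e-05,  2.97794432e-01]), 'force': array([-1.01345471, -0.26585658, -0.49803207]), 'moment': array([ 0.03908669,  0.04954676, -0.02454248]), 'finger_force': 0.0, 'grip_width': 0.08540029630001998} -0.0187
```

View pics/scene0.png

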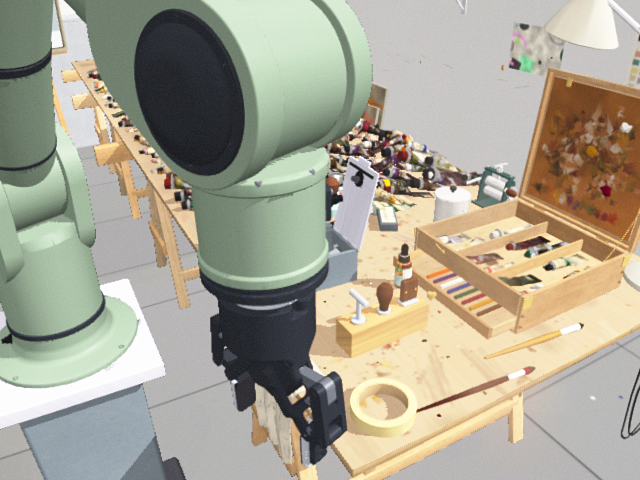

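View pics/top0.png

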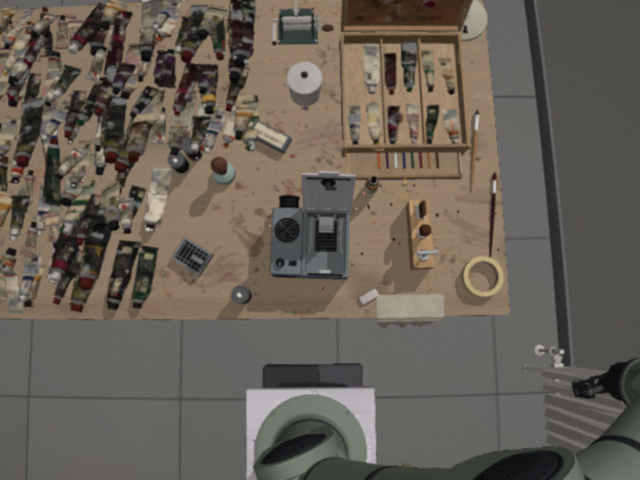

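The top view shows the extractor at (310,240) with the hatch open towards +x. The cartridge is probably at (192,256), and the stand at (421,235) has the paddle key at its far end (423,208). I'll zoom in next.

```bash
cat > h.py <<'E'
import numpy as np, cv2
from scipy.spatial.transform import Rotation as Ro
from workcell import bot
def cam(n):
    p=bot.camera_params(n); f=240/np.tan(np.radians(p["vertical_fov"]/2))
    return np.array([[f,0,p["cx"]],[0,f,p["cy"]],[0,0,1]]),np.array(p["D"]),np.array(p["R"]),np.array(p["t"])
def ray(n,uv):
    K,D,R,t=cam(n); q=cv2.undistortPoints(np.array(uv,float).reshape(-1,1,2),K,D)[:,0]
    return -R.T@t,np.c_[q,np.ones(len(q))]@R
def plane(n,uv,z):
    c,d=ray(n,uv); return c+d*((z-c[2])/d[:,2])[:,None]
def proj(n,X):
    K,D,R,t=cam(n); return cv2.projectPoints(np.array(X,float).reshape(-1,1,3),cv2.Rodrigues(R)[0],t,K,D)[0][:,0]
def shot(n,f=None):
    a=bot.grab_frame(n)[:,:,::-1].copy()
    if f: cv2.imwrite(f"pics/{f}.png",a)
    return a
def st():
    o=bot.observe(); print("t",o["clock"],"p",o["position"].round(4),"r",o["tool_rot"].round(4),"F",o["force"].round(1),"M",o["moment"].round(2),"w",round(o["grip_width"],4),"ff",round(o["finger_force"],1))
    return o
def rel(pos,yaw,roll=np.pi,pitch=0):
    "shift (units 1000mm) and turn (units 2pi) in tool axes from current pose"
    o=bot.observe(); R=Ro.from_euler("xyz",o["tool_rot"]); T=Ro.from_euler("xyz",[roll,pitch,yaw])
    return R.inv().apply(np.array(pos)-o["position"]).round(4),((R.inv()*T).as_rotvec()/2/np.pi).round(4)
E
python3 - <<'E'
import cv2,numpy as np
a=cv2.imread("pics/top0.png")
c=np.zeros((600,800,3),np.uint8)
def put(x,y,w,h,s,X,Y):
    p=cv2.resize(a[y:y+h,x:x+w],None,fx=s,fy=s,interpolation=cv2.INTER_CUBIC); c[Y:Y+p.shape[0],X:X+p.shape[1]]=p
put(265,165,90,120,5,0,0)
put(165,230,55,50,6,455,0)
put(400,190,50,90,3.3,455,302)
put(355,170,30,60,4.9,640,302)
cv2.imwrite("pics/crop1.png",c)
E
```

```text
(no output)
```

View pics/crop1.png

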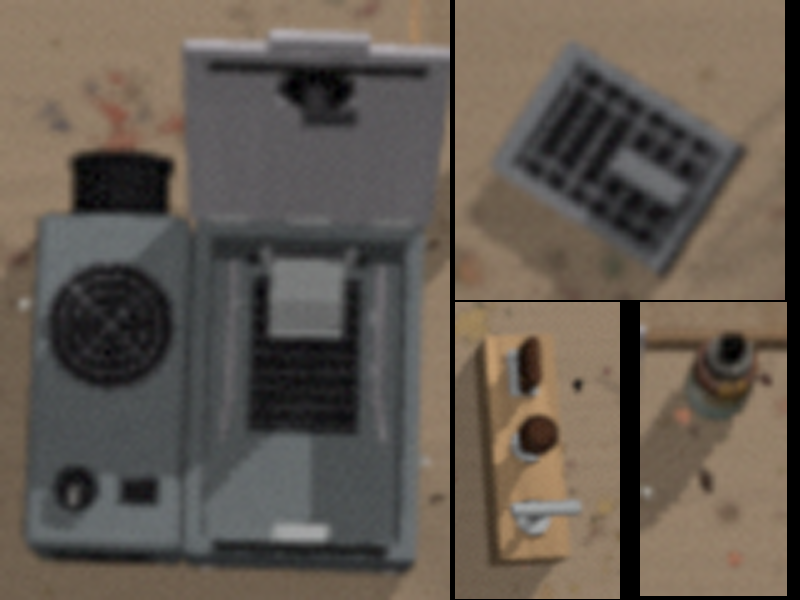

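```bash
python3 - <<'E'
from h import *
np.set_printoptions(precision=4,suppress=True)
f=lambda P,o,s,c:[(o[0]+(x-c[0])/s,o[1]+(y-c[1])/s) for x,y in P]
C=f([(572,42),(745,148),(660,272),(493,168)],(165,230),6,(455,0))
p=plane("top",C,.022);print("cart",p,p.mean(0),np.linalg.norm(np.diff(p[[0,1,2,3,0]],axis=0),axis=1))
d=(p[0]-p[1])+(p[3]-p[2]);print("yaw",np.arctan2(d[1],d[0]))
r=plane("top",f([(612,152),(690,187),(684,207),(610,175)],(165,230),6,(455,0)),.048);print("rib",r.mean(0),np.linalg.norm(r[0]-r[1]))
E_=lambda P:f(P,(265,165),5,(0,0))
print("rim R far/near",plane("top",E_([(424,232),(412,548)]),.078))
print("house",plane("top",E_([(42,216),(28,540),(185,548),(190,218)]),.086))
print("clip lip ends",plane("top",E_([(270,338),(343,340)]),.048))
S=lambda P:f(P,(400,190),3.3,(455,302))
for q,z in(((532,365),.107),((538,435),.114),((547,508),.110)):print("tool",plane("top",S([q]),z))
print("stand",plane("top",S([(485,337),(552,335),(567,555),(497,560)]),.056))
# scene check of key, awl
for z,q in((.107,(408.5,278)),(.114,(385,283))): print(plane("scene",[q],z))
E
```

```text
cart [[0.5286 0.3154 0.022 ]
 [0.4824 0.2404 0.022 ]
 [0.4304 0.2753 0.022 ]
 [0.4751 0.3477 0.022 ]] [0.4791 0.2947 0.022 ] [0.0882 0.0627 0.0851 0.0625]
yaw 1.018183958228359
rib [0.4658 0.2751 0.048 ] 0.03615154671631607
rim R far/near [[ 0.577  -0.103   0.078 ]
 [ 0.4223 -0.0935  0.078 ]]
house [[0.5858 0.0832 0.086 ]
 [0.4277 0.0898 0.086 ]
 [0.423  0.015  0.086 ]
 [0.5838 0.0112 0.086 ]]
clip lip ends [[ 0.5307 -0.0271  0.048 ]
 [ 0.5292 -0.0633  0.048 ]]
tool [[ 0.5741 -0.2779  0.107 ]]
tool [[ 0.5211 -0.2783  0.114 ]]
tool [[ 0.4687 -0.283   0.11  ]]
stand [[ 0.6075 -0.2535  0.056 ]
 [ 0.6084 -0.3047  0.056 ]
 [ 0.4407 -0.3075  0.056 ]
 [ 0.4378 -0.255   0.056 ]]
[[ 0.5818 -0.2784  0.107 ]]
[[ 0.5292 -0.2796  0.114 ]]
```

```bash
cat >> h.py <<'E'
def chain(*wps):
    "each (x,y,z,yaw): print shift/turn of each leg from the previous pose (first: measured)"
    o=st(); p=o["position"]; R=Ro.from_euler("xyz",o["tool_rot"])
    for w in wps:
        T=Ro.from_euler("xyz",[np.pi,0,w[3]]); d=R.inv().apply(np.array(w[:3])-p); v=(R.inv()*T).as_rotvec()
        print("->",w,"shift",d.round(4),"turn",(v/2/np.pi).round(4),"rows",int(np.ceil(max(np.linalg.norm(d)/.05,np.degrees(np.linalg.norm(v))/8.59))))
        p=np.array(w[:3]);R=T
E
python3 -c "
from h import *
chain((.34,-.39,.29,.45),(.47,-.19,.3,.6),(.47,.04,.3,.8),(.466,.2735,.2,1.018),(.466,.2735,.08,1.018))"
```

```text
t 0.1 p [ 0.1833 -0.5972  0.2308] r [-3.1405e+00  1.0000e-04  2.9780e-01] F [-1.  -0.3 -0.5] M [ 0.04  0.05 -0.02] w 0.0854 ff 0.0
-> (0.34, -0.39, 0.29, 0.45) shift [ 0.2106 -0.1521 -0.0591] turn [-0.0002 -0.     -0.0242] rows 6
-> (0.47, -0.19, 0.3, 0.6) shift [ 0.2041 -0.1235 -0.01  ] turn [ 0.      0.     -0.0239] rows 5
-> (0.47, 0.04, 0.3, 0.8) shift [ 0.1299 -0.1898 -0.    ] turn [-0.      0.     -0.0318] rows 5
-> (0.466, 0.2735, 0.2, 1.018) shift [ 0.1647 -0.1656  0.1   ] turn [ 0.      0.     -0.0347] rows 6
-> (0.466, 0.2735, 0.08, 1.018) shift [-0.   -0.    0.12] turn [0. 0. 0.] rows 3
```

Request:
move_arm(
  moves=[
    [[1,0.2106,-0.1521,-0.059,0,0,-0.024],[1,0.2106,-0.1521,-0.059,0,0,-0.024],[1,0.2106,-0.1521,-0.059,0,0,-0.024],[1,0.2106,-0.1521,-0.059,0,0,-0.024],[1,0.2106,-0.1521,-0.059,0,0,-0.024]],
  ],
)

```text
clock: 0.6
position: [0.3312, -0.4012, 0.287]
tool_rot: [-3.141, 0.0, 0.448]
force: [0.9, -0.7, 0.7]
grip_width: 0.0856
finger_force: 0.0
```

Request:
move_arm(
  moves=[
    [[1,0.204,-0.1235,-0.01,0,0,-0.024],[1,0.204,-0.1235,-0.01,0,0,-0.024],[1,0.204,-0.1235,-0.01,0,0,-0.024],[1,0.204,-0.1235,-0.01,0,0,-0.024],[1,0.204,-0.1235,-0.01,0,0,-0.024]],
  ],
)

```text
clock: 1.1
position: [0.4618, -0.2005, 0.2968]
tool_rot: [-3.141, -0.0, 0.601]
force: [0.4, -1.1, -0.1]
grip_width: 0.085
finger_force: 0.0
```

```bash
python3 -c "
from h import *
chain((.47,.04,.3,.8),(.466,.2735,.2,1.018),(.466,.2735,.08,1.018))"
```

```text
t 1.1 p [ 0.4618 -0.2005  0.2968] r [-3.1415e+00 -4.0000e-04  6.0100e-01] F [ 0.4 -1.1 -0.1] M [-0.03 -0.02 -0.02] w 0.085 ff 0.0
-> (0.47, 0.04, 0.3, 0.8) shift [ 0.1428 -0.1937 -0.0031] turn [-0.     -0.0001 -0.0317] rows 5
-> (0.466, 0.2735, 0.2, 1.018) shift [ 0.1647 -0.1656  0.1   ] turn [ 0.      0.     -0.0347] rows 6
-> (0.466, 0.2735, 0.08, 1.018) shift [-0.   -0.    0.12] turn [0. 0. 0.] rows 3
```

Request:
move_arm(
  moves=[
    [[1,0.143,-0.194,-0.003,0,0,-0.0317],[1,0.143,-0.194,-0.003,0,0,-0.0317],[1,0.143,-0.194,-0.003,0,0,-0.0317],[1,0.143,-0.194,-0.003,0,0,-0.0317],[1,0.143,-0.194,-0.003,0,0,-0.0317]],
  ],
)

```text
clock: 1.6
position: [0.4688, 0.0402, 0.2998]
tool_rot: [-3.142, -0.0, 0.8]
force: [1.7, -1.5, 0.4]
grip_width: 0.0852
finger_force: 0.0
```

Request:
move_arm(
  moves=[
    [[0.7,0.165,-0.166,0.1,0,0,-0.0347],[0.7,0.165,-0.166,0.1,0,0,-0.0347],[0.7,0.165,-0.166,0.1,0,0,-0.0347],[0.7,0.165,-0.166,0.1,0,0,-0.0347],[0.7,0.165,-0.166,0.1,0,0,-0.0347]],
  ],
)

```text
clock: 2.1
position: [0.4653, 0.269, 0.2005]
tool_rot: [-3.142, 0.0, 1.016]
force: [1.2, 0.0, -0.1]
grip_width: 0.0597
finger_force: 0.0
```

```bash
python3 -c "
from h import *
chain((.466,.2735,.08,1.018),(.466,.2735,.025,1.018))"
```

```text
t 2.1 p [0.4653 0.269  0.2005] r [-3.1415e+00  3.0000e-04  1.0161e+00] F [ 1.2  0.  -0.1] M [-0.   -0.05  0.  ] w 0.0597 ff 0.0
-> (0.466, 0.2735, 0.08, 1.018) shift [ 0.0042 -0.0017  0.1205] turn [-0.      0.     -0.0003] rows 3
-> (0.466, 0.2735, 0.025, 1.018) shift [-0.    -0.     0.055] turn [0. 0. 0.] rows 2
```

Request:
move_arm(
  moves=[
    [[0.6,0.004,-0.0015,0.04,0,0,0],[0.6,0.004,-0.0015,0.08,0,0,0],[0.6,0.004,-0.0015,0.12,0,0,0],[0.6,0.004,-0.0015,0.12,0,0,0],[0.6,0.004,-0.0015,0.12,0,0,0]],
  ],
)

```text
clock: 2.6
position: [0.4663, 0.2718, 0.082]
tool_rot: [-3.141, 0.001, 1.017]
force: [-0.2, 0.5, 0.7]
grip_width: 0.0511
finger_force: 0.0
```

```bash
python3 -c "
from h import *
chain((.466,.2735,.025,1.018))"
```

```text
t 2.6 p [0.4663 0.2718 0.082 ] r [-3.1410e+00  7.0000e-04  1.0168e+00] F [-0.2  0.5  0.7] M [ 0.01 -0.01  0.05] w 0.0511 ff 0.0
-> (0.466, 0.2735, 0.025, 1.018) shift [ 0.0013 -0.0011  0.057 ] turn [-0.0001  0.0001 -0.0002] rows 2
```

Request:
move_arm(
  moves=[
    [[0.5,0.001,-0.001,0.03,0,0,0],[0.5,0.001,-0.001,0.055,0,0,0],[0.5,0.001,-0.001,0.056,0,0,0],[0.05,0.001,-0.001,0.056,0,0,0],[0,0.001,-0.001,0.056,0,0,0]],
  ],
  force=60,
)

```text
clock: 3.1
position: [0.4672, 0.2735, 0.0276]
tool_rot: [3.14, -0.002, 1.016]
force: [-0.5, 0.0, -0.6]
grip_width: 0.0143
finger_force: 0.0
```

Request:
move_arm(
  moves=[
    [[0,0,0,0,0,0,0],[0,0,0,0,0,0,0],[0,0,0,0,0,0,0]],
  ],
)

```text
clock: 3.4
position: [0.4672, 0.2735, 0.0276]
tool_rot: [3.14, -0.002, 1.016]
force: [-2.3, -2.4, 14.7]
grip_width: 0.0105
finger_force: 59.4
```

```bash
python3 -c "
from h import *
chain((.466,.2735,.16,1.018))"
```

```text
t 3.4 p [0.4672 0.2735 0.0276] r [ 3.1401e+00 -2.5000e-03  1.0160e+00] F [-2.3 -2.4 14.7] M [-0.38  0.49 -0.1 ] w 0.0105 ff 59.4
-> (0.466, 0.2735, 0.16, 1.018) shift [-0.0003 -0.0008 -0.1324] turn [ 0.0002 -0.0004 -0.0003] rows 3
```

Request:
move_arm(
  moves=[
    [[0,0,0,-0.04,0,0,0],[0,0,0,-0.08,0,0,0],[0,0,0,-0.12,0,0,0],[0,0,0,-0.145,0,0,0],[0,0,0,-0.145,0,0,0]],
  ],
)

```text
clock: 3.9
position: [0.4676, 0.2739, 0.175]
tool_rot: [3.138, -0.006, 1.016]
force: [-0.2, -0.0, -2.4]
grip_width: 0.0107
finger_force: 59.6
```

```bash
python3 -c "
from h import *
chain((.462,.115,.175,.45),(.456,-.042,.17,-.045))"
```

```text
t 3.9 p [0.4676 0.2739 0.175 ] r [ 3.1382 -0.0056  1.0161] F [-0.2 -0.  -2.4] M [-0.08 -0.02 -0.04] w 0.0107 ff 59.6
-> (0.462, 0.115, 0.175, 0.45) shift [-0.138   0.0789 -0.0005] turn [ 0.0003 -0.001   0.0901] rows 4
-> (0.456, -0.042, 0.17, -0.045) shift [-0.0737  0.1388  0.005 ] turn [ 0.     -0.      0.0788] rows 4
```

Request:
move_arm(
  moves=[
    [[0,-0.138,0.079,0,0,-0.001,0.09],[0,-0.138,0.079,0,0,-0.001,0.09],[0,-0.138,0.079,0,0,-0.001,0.09],[0,-0.138,0.079,0,0,-0.001,0.09],[0,-0.138,0.079,0,0,-0.001,0.09]],
  ],
)

```text
clock: 4.4
position: [0.4606, 0.112, 0.1708]
tool_rot: [3.139, 0.006, 0.445]
force: [0.4, 0.4, -2.1]
grip_width: 0.0104
finger_force: 59.5
```

Request:
move_arm(
  moves=[
    [[0,-0.0737,0.139,0.005,0,0,0.0788],[0,-0.0737,0.139,0.005,0,0,0.0788],[0,-0.0737,0.139,0.005,0,0,0.0788],[0,-0.0737,0.139,0.005,0,0,0.0788],[0,-0.0737,0.139,0.005,0,0,0.0788]],
  ],
)

```text
clock: 4.9
position: [0.455, -0.0436, 0.1661]
tool_rot: [3.137, 0.004, -0.044]
force: [-0.3, 0.3, -2.4]
grip_width: 0.0111
finger_force: 59.7
```

```bash
python3 - <<'E'
from h import *
st();a=shot("top","top1");b=shot("scene","scene1")
c=np.zeros((600,800,3),np.uint8)
c[:,:400]=cv2.resize(a[160:295,265:355],(400,600),interpolation=cv2.INTER_CUBIC)
c[:300,400:]=cv2.resize(b[130:310,210:450],(400,300),interpolation=cv2.INTER_CUBIC)
cv2.imwrite("pics/crop2.png",c)
E
```

```text
t 4.9 p [ 0.455  -0.0436  0.1661] r [ 3.1372  0.0044 -0.0437] F [-0.3  0.3 -2.4] M [ 0.11 -0.   -0.03] w 0.0111 ff 59.7
```

View pics/crop2.png

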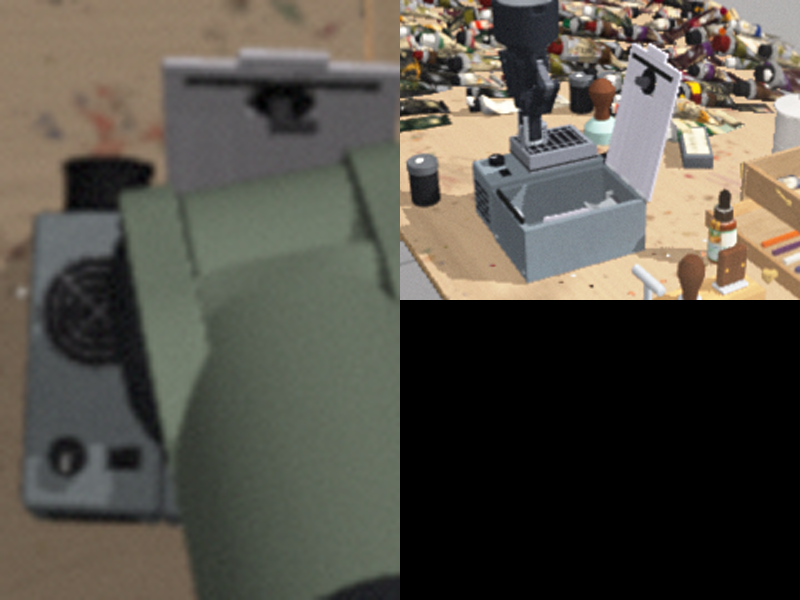

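```bash
python3 - <<'E'
from h import *
f=lambda P:[(210+(x-400)*.6,130+y*.6) for x,y in P]
np.set_printoptions(precision=4,suppress=True)
print(plane("scene",f([(526,231),(645,201),(494,185)]),.078), plane("scene",f([(527,278),(644,247)]),0))
yaw=-.045;c,s=np.cos(yaw),np.sin(yaw)
for p in[(-86,-56,78),(78,-56,78),(-86,-56,0),(78,-56,0),(-86,56,78)]:
    x,y=p[0]/1e3,p[1]/1e3;u=proj("scene",[(.504+c*x-s*y,-.044+s*x+c*y,p[2]/1e3)])[0];print(p,((u-[210,130])/.6+[400,0]).round(1))
# hatch free edge: hatch-lit mask line? slot/hatch edges in top view
E
```

```text
[[ 0.4218 -0.0961  0.078 ]
 [ 0.5811 -0.105   0.078 ]
 [ 0.4341  0.0265  0.078 ]] [[ 0.4267 -0.0807  0.    ]
 [ 0.5897 -0.092   0.    ]]
(-86, -56, 78) [521.2 232.4]
(78, -56, 78) [643.2 200.8]
(-86, -56, 0) [524.2 286.8]
(78, -56, 0) [641.9 253.3]
(-86, 56, 78) [487.6 191. ]
```

```bash
python3 -c "
from h import *
chain((.4556,-.0422,.09,-.048),(.4556,-.0422,.05,-.048))"
```

```text
t 5.0 p [ 0.4552 -0.0415  0.1662] r [ 3.138   0.0042 -0.0389] F [ 0.7 -0.2 -1.9] M [0.01 0.01 0.05] w 0.0104 ff 59.7
-> (0.4556, -0.0422, 0.09, -0.048) shift [0.0007 0.0004 0.0762] turn [0.0006 0.0007 0.0014] rows 2
-> (0.4556, -0.0422, 0.05, -0.048) shift [ 0.   -0.    0.04] turn [0. 0. 0.] rows 1
```

Request:
move_arm(
  moves=[
    [[0,0.001,0.0005,0.035,0,0.0007,0.0014],[0,0.001,0.0005,0.07,0,0.0007,0.0014],[0,0.001,0.0005,0.1,0,0.0007,0.0014],[0,0.001,0.0005,0.113,0,0.0007,0.0014],[0,0.001,0.0005,0.113,0,0.0007,0.0014]],
  ],
)

```text
clock: 5.5
position: [0.4546, -0.0421, 0.0516]
tool_rot: [3.138, 0.003, -0.048]
force: [-0.9, 0.5, -1.5]
grip_width: 0.0108
finger_force: 59.6
```

```bash
python3 -c "
from h import *
chain((.4556,-.0422,.0476,-.048))"
```

```text
t 5.5 p [ 0.4546 -0.0421  0.0516] r [ 3.1382e+00  3.0000e-03 -4.7600e-02] F [-0.9  0.5 -1.5] M [ 0.01  0.04 -0.01] w 0.0108 ff 59.6
-> (0.4556, -0.0422, 0.0476, -0.048) shift [0.001  0.0001 0.004 ] turn [0.0005 0.0005 0.0001] rows 1
```

Request:
move_arm(
  moves=[
    [[0,0.001,0,0.002,0,0,0],[0,0.001,0,0.0035,0,0,0],[0,0.001,0,0.0035,0,0,0]],
  ],
)

```text
clock: 5.8
position: [0.4571, -0.0438, 0.0503]
tool_rot: [3.138, -0.002, -0.052]
force: [1.2, 1.7, -2.5]
grip_width: 0.0108
finger_force: 59.6
```

Request:
move_arm(
  moves=[
    [[0,0.008,0,0,0,0,0],[0,0.016,0,0,0,0,0],[0,0.02,0,0,0,0,0],[0,0.022,0,0,0,0,0]],
  ],
)

```text
clock: 6.2
position: [0.4783, -0.0449, 0.0497]
tool_rot: [3.138, 0.001, -0.052]
force: [-4.0, 6.6, -3.2]
grip_width: 0.0107
finger_force: 59.6
```

```bash
python3 -c "
from h import *
chain((.5019,-.0444,.0476,-.048))"
```

```text
t 6.2 p [ 0.4783 -0.0449  0.0497] r [ 3.1376e+00  8.0000e-04 -5.2200e-02] F [-4.   6.6 -3.2] M [1.55 1.09 0.24] w 0.0107 ff 59.6
-> (0.5019, -0.0444, 0.0476, -0.048) shift [ 0.0235 -0.0018  0.002 ] turn [ 0.0006  0.0001 -0.0007] rows 1
```

Request:
move_arm(
  moves=[
    [[0,0.003,-0.0025,0.001,0,0,-0.0005],[0,0.007,-0.0025,0.001,0,0,-0.0005],[0,0.012,-0.0025,0.0015,0,0,-0.0005],[0,0.015,-0.0025,0.0015,0,0,-0.0005]],
  ],
)

```text
clock: 6.6
position: [0.4941, -0.044, 0.0481]
tool_rot: [3.137, -0.0, -0.05]
force: [-0.9, -0.7, -3.8]
grip_width: 0.0104
finger_force: 59.5
```

```bash
python3 -c "
from h import *
chain((.5019,-.0444,.0476,-.048))"
```

```text
t 6.6 p [ 0.4941 -0.044   0.0481] r [ 3.1371e+00 -5.0000e-04 -5.0000e-02] F [-0.9 -0.7 -3.8] M [ 0.    0.41 -0.01] w 0.0104 ff 59.5
-> (0.5019, -0.0444, 0.0476, -0.048) shift [0.0078 0.     0.0005] turn [ 0.0007 -0.0001 -0.0003] rows 1
```

Side load is gone. I'll continue to the stop in small steps.

Request:
move_arm(
  moves=[
    [[0,0.003,0,0,0,0,0],[0,0.006,0,0,0,0,0],[0,0.007,0,0,0,0,0],[0,0.008,0,0,0,0,0]],
  ],
)

```text
clock: 7.0
position: [0.5015, -0.0442, 0.0481]
tool_rot: [3.137, -0.0, -0.05]
force: [-1.6, -0.1, -3.2]
grip_width: 0.0107
finger_force: 59.5
```

Request:
move_arm(
  moves=[
    [[0,0.002,0,0,0,0,0],[0,0.002,0,0,0,0,0],[0,0.003,0,0,0,0,0],[0,0.003,0,0,0,0,0]],
  ],
)

```text
clock: 7.4
position: [0.5019, -0.0446, 0.0478]
tool_rot: [3.136, 0.005, -0.05]
force: [-15.5, -1.2, 7.5]
grip_width: 0.0105
finger_force: 61.2
```

Request:
move_arm(
  moves=[
    [[0.15,0,0,0,0,0,0],[0.35,0,0,0,0,0,0],[0.35,-0.002,0,0,0,0,0],[0.35,-0.002,0,-0.02,0,0,0],[0.35,-0.002,0,-0.06,0,0,0]],
  ],
)

```text
clock: 7.9
position: [0.5011, -0.0437, 0.107]
tool_rot: [3.137, 0.004, -0.049]
force: [0.2, -0.1, 0.6]
grip_width: 0.0298
finger_force: 0.0
```

```bash
python3 - <<'E'
from h import *
chain((.5,-.03,.28,-.048),(.58,.12,.30,-.048))
b=shot("scene","scene2")
cv2.imwrite("pics/crop3.png",cv2.resize(b[150:310,230:390],(600,600),interpolation=cv2.INTER_CUBIC))
E
```

```text
t 7.9 p [ 0.5011 -0.0437  0.107 ] r [ 3.1374  0.0039 -0.0493] F [ 0.2 -0.1  0.6] M [-0.07 -0.04  0.  ] w 0.0298 ff 0.0
-> (0.5, -0.03, 0.28, -0.048) shift [-0.0025 -0.0129 -0.173 ] turn [ 0.0007  0.0006 -0.0002] rows 4
-> (0.58, 0.12, 0.3, -0.048) shift [ 0.0727 -0.1537 -0.02  ] turn [0. 0. 0.] rows 4
```

View pics/crop3.png

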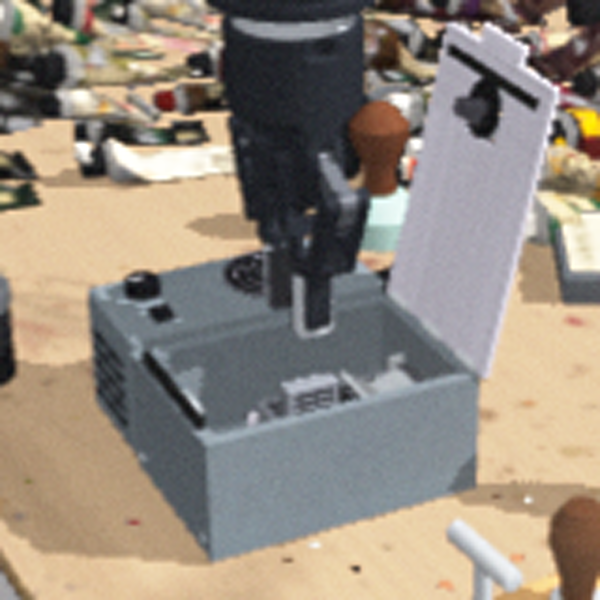

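Request:
move_arm(
  moves=[
    [[0.1,-0.0025,0,-0.05,0.0007,0.0006,0],[0.0,-0.0025,0,-0.1,0.0007,0.0006,0],[0,-0.0025,0,-0.15,0.0007,0.0006,0],[0,0,0,-0.2,0.0007,0.0006,0],[0,0,0,-0.2,0.0007,0.0006,0]],
  ],
)

```text
clock: 8.45
position: [0.505, -0.0429, 0.3144]
tool_rot: [3.142, -0.014, -0.05]
force: [-0.7, -0.2, -1.2]
grip_width: -0.0003
finger_force: 0.0
```

```bash
python3 - <<'E'
from h import *
chain((.71,-.012,.31,-.048),(.71,-.012,.20,-.048))
b=shot("scene","scene3")
yaw=-.048;c,s=np.cos(yaw),np.sin(yaw)
W=lambda x,y,z:(.5045+c*x/1e3-s*y/1e3,-.0445+s*x/1e3+c*y/1e3,z/1e3)
cr=cv2.resize(b[235:275,280:350],None,fx=8,fy=8,interpolation=cv2.INTER_CUBIC)
for p,col in[((-18,-6,68),(0,0,255)),((16,-6,68),(0,0,255)),((-18,6,68),(0,0,255)),((16,6,68),(0,0,255)),((27,-18,48),(0,255,0)),((27,18,48),(0,255,0))]:
    u=(proj("scene",[W(*p)])[0]-[280,235]+.5)*8; cv2.circle(cr,tuple(int(v) for v in u),4,col,-1)
cv2.imwrite("pics/crop4.png",cr)
E
```

```text
t 8.45 p [ 0.505  -0.0429  0.3144] r [ 3.1416 -0.0138 -0.05  ] F [-0.7 -0.2 -1.2] M [0.02 0.02 0.  ] w -0.0003 ff 0.0
-> (0.71, -0.012, 0.31, -0.048) shift [ 0.2031 -0.0411  0.0072] turn [ 0.     -0.0022 -0.0003] rows 5
-> (0.71, -0.012, 0.2, -0.048) shift [ 0.   -0.    0.11] turn [0. 0. 0.] rows 3
```

View pics/crop4.png

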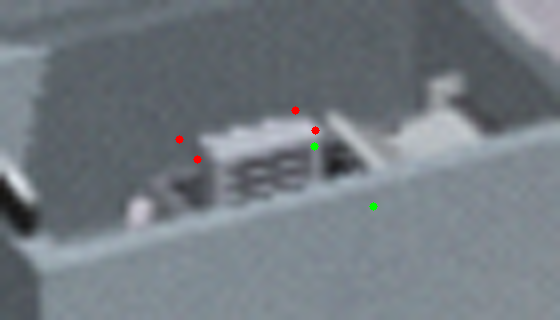

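The rib's top edge appears at (205,150)–(320,135), within about 1 pixel of where a seated cartridge should show, so it is home. Next I'll move behind the hatch.

Request:
move_arm(
  moves=[
    [[0,0.05,-0.01,0.003,0,-0.0022,0],[0,0.1,-0.02,0.006,0,-0.0022,0],[0,0.15,-0.03,0.006,0,-0.0022,0],[0,0.203,-0.041,0.006,0,-0.0022,0],[0,0.203,-0.041,0.006,0,-0.0022,0]],
  ],
)

```text
clock: 9.0
position: [0.7103, -0.0106, 0.2992]
tool_rot: [-3.141, 0.013, -0.048]
force: [-0.1, 0.1, -1.7]
grip_width: 0.0001
finger_force: 0.0
```

Request:
move_arm(
  moves=[
    [[0,0,0,0,0,0,0],[0,0,0,0.03,0,0,0],[0,0,0,0.07,0,0,0],[0,0,0,0.11,0,0,0],[0,0,0,0.11,0,0,0]],
  ],
)

```text
clock: 9.5
position: [0.7025, -0.0128, 0.1883]
tool_rot: [3.141, 0.018, -0.05]
force: [-0.2, -0.7, 0.0]
grip_width: -0.0001
finger_force: 0.0
```

```bash
python3 -c "
from h import *
chain((.63,-.012,.2,-.048),(.56,-.006,.2,-.048),(.49,-.006,.185,-.048))"
```

```text
t 9.5 p [ 0.7025 -0.0128  0.1883] r [ 3.1406  0.0179 -0.0497] F [-0.2 -0.7  0. ] M [0.07 0.04 0.04] w -0.0001 ff 0.0
-> (0.63, -0.012, 0.2, -0.048) shift [-0.0727  0.0028 -0.0104] turn [ 0.0002  0.0028 -0.0003] rows 2
-> (0.56, -0.006, 0.2, -0.048) shift [-0.0702 -0.0026 -0.    ] turn [0. 0. 0.] rows 2
-> (0.49, -0.006, 0.185, -0.048) shift [-0.0699  0.0034  0.015 ] turn [0. 0. 0.] rows 2
```

Request:
move_arm(
  moves=[
    [[0,-0.02,0,-0.01,0,0.0028,0],[0,-0.04,0,-0.01,0,0.0028,0],[0,-0.06,0,-0.01,0,0.0028,0],[0,-0.075,0,-0.01,0,0.0028,0],[0,-0.09,0,-0.01,0,0.0028,0]],
  ],
)

```text
clock: 10.0
position: [0.617, -0.008, 0.2078]
tool_rot: [3.141, -0.013, -0.05]
force: [3.8, -0.8, 20.4]
grip_width: -0.0003
finger_force: 0.0
```

Request:
move_arm(
  moves=[
    [[0,-0.015,0,0,0,0,0],[0,-0.03,0,0,0,0,0],[0,-0.045,0,0,0,0,0],[0,-0.06,0,0,0,0,0],[0,-0.075,0,0.003,0,0,0]],
  ],
)

```text
clock: 10.5
position: [0.5412, -0.0042, 0.2028]
tool_rot: [3.141, -0.011, -0.05]
force: [0.3, 0.1, 0.1]
grip_width: 0.0001
finger_force: 0.1
```

```bash
python3 -c "
from h import *
chain((.49,-.006,.18,-.048))"
```

```text
t 10.5 p [ 0.5412 -0.0042  0.2028] r [ 3.1414 -0.0108 -0.0502] F [0.3 0.1 0.1] M [0.02 0.03 0.05] w 0.0001 ff 0.1
-> (0.49, -0.006, 0.18, -0.048) shift [-0.0513  0.0044  0.0223] turn [ 0.     -0.0017 -0.0003] rows 2
```

```bash
python3 - <<'E'
from h import *
b=shot("scene","scene4")
cv2.imwrite("pics/crop5.png",cv2.resize(b[100:310,220:430],(600,600),interpolation=cv2.INTER_CUBIC))
E
```

```text
(no output)
```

View pics/crop5.png

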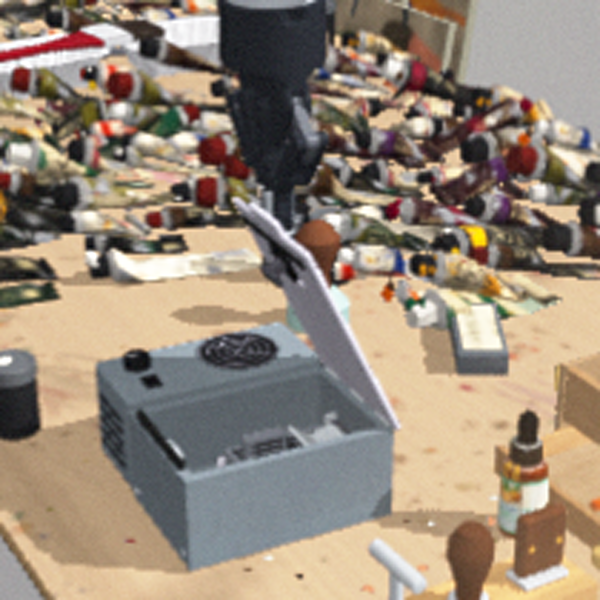

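The hatch is leaning forward at roughly 1.1 rad with the fingers still behind it. I'll keep pushing it over.

Request:
move_arm(
  moves=[
    [[0,-0.015,0,0.004,0,0,0],[0,-0.03,0,0.01,0,0,0],[0,-0.045,0,0.016,0,0,0],[0,-0.06,0,0.026,0,0,0],[0,-0.07,0,0.036,0,0,0]],
  ],
)

```text
clock: 11.05
position: [0.4716, -0.0008, 0.1653]
tool_rot: [3.141, -0.01, -0.05]
force: [0.3, 0.7, 0.3]
grip_width: 0.0001
finger_force: 0.0
```

Request:
move_arm(
  moves=[
    [[0,0,0,0.012,0,0,0],[0,0,0,0.024,0,0,0],[0,0,0,0.036,0,0,0],[0,0,0,0.04,0,0,0],[0,0,0,0.04,0,0,0]],
  ],
)

```text
clock: 11.55
position: [0.4721, -0.0004, 0.123]
tool_rot: [-3.142, -0.006, -0.05]
force: [-0.4, 0.0, 0.8]
grip_width: 0.0003
finger_force: 0.0
```

```bash
python3 - <<'E'
from h import *
chain((.58,-.18,.25,-.03),(.5786,-.2795,.15,.012))
b=shot("scene","scene5");a=shot("top","top5")
c=np.zeros((600,800,3),np.uint8)
c[:400,:400]=cv2.resize(b[150:310,220:380],(400,400),interpolation=cv2.INTER_CUBIC)
c[:,400:]=cv2.resize(a[170:290,355:435],(400,600),interpolation=cv2.INTER_CUBIC)
cv2.imwrite("pics/crop6.png",c)
E
```

```text
t 11.55 p [ 4.721e-01 -4.000e-04  1.230e-01] r [-3.1416 -0.0063 -0.0495] F [-0.4  0.   0.8] M [-0.02  0.04 -0.01] w 0.0003 ff 0.0
-> (0.58, -0.18, 0.25, -0.03) shift [ 0.1175  0.174  -0.1262] turn [ 0.     -0.001  -0.0031] rows 5
-> (0.5786, -0.2795, 0.15, 0.012) shift [0.0016 0.0995 0.1   ] turn [ 0.      0.     -0.0067] rows 3
```

View pics/crop6.png

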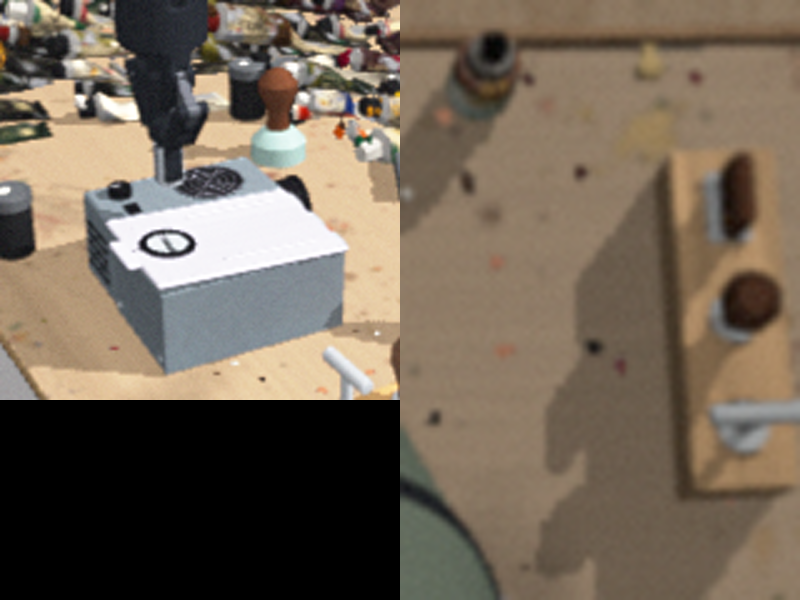

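```bash
python3 - <<'E'
from h import *
np.set_printoptions(precision=4,suppress=True)
a=cv2.imread("pics/top5.png");b=cv2.imread("pics/scene5.png")
def brown(im,x0,x1,y0,y1):
    h=cv2.cvtColor(im,cv2.COLOR_BGR2HSV)[y0:y1,x0:x1]
    m=((h[...,2]<110)&(h[...,1]>60)&((h[...,0]<15)|(h[...,0]>170))).astype(np.uint8)
    n,l,s,c=cv2.connectedComponentsWithStats(m); i=1+np.argmax(s[1:,4]); print(s[i]+np.array([x0,y0,0,0,0]),c[i]+[x0,y0])
    r=cv2.minAreaRect(np.argwhere(l==i)[:,::-1].astype(np.float32));print(r[1:]);return c[i]+[x0,y0]
u=brown(a,415,432,195,222);print("key top",plane("top",[u],.105))
v=brown(b,390,425,265,310)
c1,d1=ray("top",[u]);c2,d2=ray("scene",[v])
A=np.c_[d1[0],-d2[0]];k=np.linalg.lstsq(A,c2-c1,rcond=None)[0];print("tri",c1+k[0]*d1[0],c2+k[1]*d2[0])
cv2.imwrite("pics/slot.png",cv2.resize(b[228:266,262:312],(800,608),interpolation=cv2.INTER_CUBIC)[:600])
print(plane("scene",[(287.2,247.2)],.092))
E
```

```text
[420 201   6  16  81] [422.4568 208.4815]
((15.0, 5.0), 90.0)
key top [[ 0.576  -0.2763  0.105 ]]
[400 285   4   3   5] [401.4 285.6]
((1.1094005107879639, 3.605551242828369), 56.3099365234375)
tri [ 0.5783 -0.2784  0.0945] [ 0.5703 -0.2742  0.0919]
[[ 0.4511 -0.043   0.092 ]]
```

View pics/slot.png

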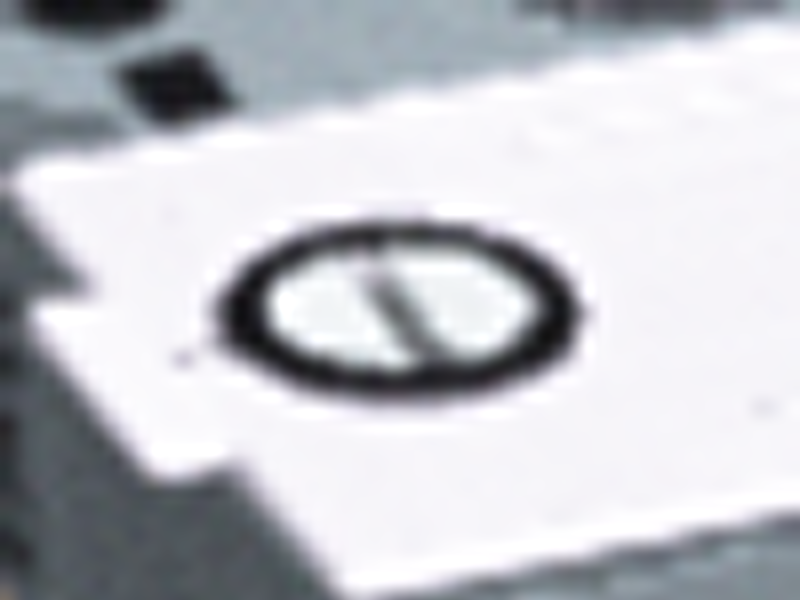

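```bash
python3 - <<'E'
from h import *
f=lambda P:[(262+(x+0.)/16-.5,228+y/16-.5) for x,y in P]
np.set_printoptions(precision=4,suppress=True)
p=plane("scene",f([(373,272),(432,358),(398,312)]),.09);print(p);d=p[0]-p[1];print("slot yaw",np.arctan2(d[1],d[0])-np.pi/2)
q=plane("scene",f([(345,590),(250,470),(90,295),(15,185)]),.086);print(q);
for d in(q[3]-q[0],q[2]-q[1]):print("edge yaw",np.arctan2(d[1],d[0])-np.pi/2)
chain((.577,-.2,.22,.0),(.577,-.278,.15,.012),(.577,-.278,.07,.012))
E
```

```text
[[ 0.4532 -0.027   0.09  ]
 [ 0.4501 -0.0511  0.09  ]
 [ 0.4515 -0.0382  0.09  ]]
slot yaw -0.1263330132120617
[[ 0.4189 -0.0913  0.086 ]
 [ 0.4209 -0.0591  0.086 ]
 [ 0.4214 -0.0077  0.086 ]
 [ 0.4247  0.0249  0.086 ]]
edge yaw -0.04973660379969447
edge yaw -0.010448994440159787
t 11.65 p [ 0.4724 -0.0004  0.1238] r [-3.1415 -0.0075 -0.0497] F [ 0.2 -0.1  0.7] M [-0.05  0.   -0.01] w 0.0002 ff 0.0
-> (0.577, -0.2, 0.22, 0.0) shift [ 0.1151  0.1942 -0.0954] turn [ 0.     -0.0012 -0.0079] rows 5
-> (0.577, -0.278, 0.15, 0.012) shift [0.    0.078 0.07 ] turn [ 0.      0.     -0.0019] rows 3
-> (0.577, -0.278, 0.07, 0.012) shift [ 0.   -0.    0.08] turn [0. 0. 0.] rows 2
```

Request:
move_arm(
  moves=[
    [[0,0.0,0,-0.04,0,-0.001,0],[0,0.02,0.03,-0.08,0,-0.001,0],[0.3,0.045,0.06,-0.1,0,-0.001,0],[0.5,0.07,0.1,-0.1,0,-0.001,0],[0.5,0.09,0.14,-0.1,0,-0.001,0]],
  ],
)

```text
clock: 12.15
position: [0.5559, -0.1465, 0.226]
tool_rot: [3.141, -0.004, -0.049]
force: [0.4, 0.3, 0.6]
grip_width: 0.0423
finger_force: 0.0
```

```bash
python3 - <<'E'
from h import *
chain((.577,-.278,.15,.012),(.577,-.278,.07,.012))
E
```

```text
t 12.15 p [ 0.5559 -0.1465  0.226 ] r [ 3.1412 -0.0041 -0.0493] F [0.4 0.3 0.6] M [0.04 0.01 0.03] w 0.0423 ff 0.0
-> (0.577, -0.278, 0.15, 0.012) shift [0.0273 0.1303 0.0762] turn [ 0.0001 -0.0007 -0.0098] rows 4
-> (0.577, -0.278, 0.07, 0.012) shift [ 0.   -0.    0.08] turn [0. 0. 0.] rows 2
```

Request:
move_arm(
  moves=[
    [[0.5,0.01,0.045,0.01,0,-0.0007,-0.0098],[0.5,0.02,0.09,0.03,0,-0.0007,-0.0098],[0.5,0.027,0.13,0.05,0,-0.0007,-0.0098],[0.5,0.027,0.13,0.075,0,-0.0007,-0.0098],[0.5,0.027,0.13,0.075,0,-0.0007,-0.0098]],
  ],
)

```text
clock: 12.65
position: [0.5733, -0.2763, 0.1467]
tool_rot: [-3.14, 0.007, 0.01]
force: [0.0, 2.2, -0.3]
grip_width: 0.0426
finger_force: 0.0
```

```bash
python3 - <<'E'
from h import *
chain((.577,-.278,.072,.012))
a=shot("top","top6");b=shot("scene","scene6")
c=np.zeros((600,800,3),np.uint8)
c[:,:400]=cv2.resize(a[215:290,305:355],(400,600),interpolation=cv2.INTER_CUBIC)
c[:,400:]=cv2.resize(b[210:330,360:440],(400,600),interpolation=cv2.INTER_CUBIC)
cv2.imwrite("pics/crop7.png",c)
E
```

```text
t 12.65 p [ 0.5733 -0.2763  0.1467] r [-3.1395  0.0072  0.0103] F [ 0.   2.2 -0.3] M [ 0.08 -0.01 -0.03] w 0.0426 ff 0.0
-> (0.577, -0.278, 0.072, 0.012) shift [0.0042 0.0019 0.0746] turn [-0.0003  0.0011 -0.0003] rows 2
```

View pics/crop7.png

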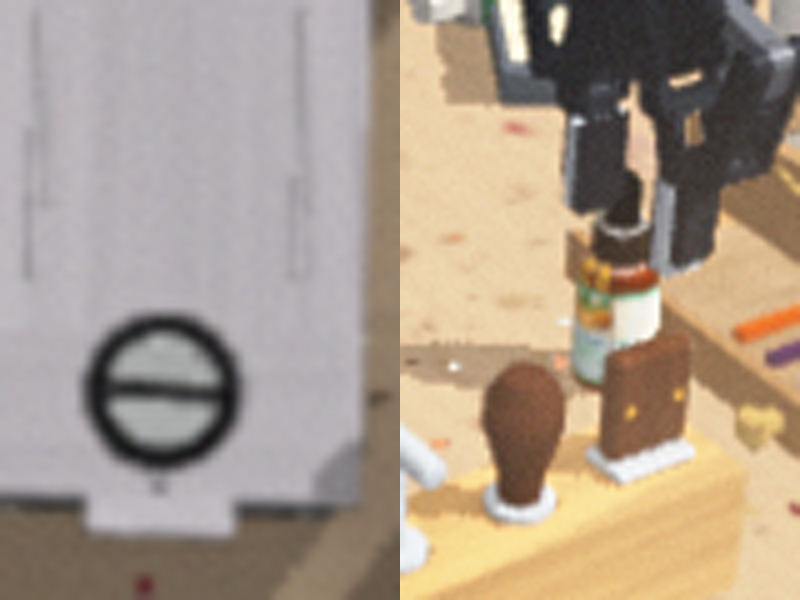

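```bash
python3 - <<'E'
from h import *
np.set_printoptions(precision=4,suppress=True)
f=lambda P:[(305+x/8-.5,215+y/8-.5) for x,y in P]
p=plane("top",f([(108,386),(222,397),(162,390)]),.091);print(p);d=p[0]-p[1];print("slot yaw-90",np.arctan2(d[1],d[0])-np.pi/2)
q=plane("top",f([(0,497),(85,500),(235,503),(360,505),(360,505),(372,40)]),.088);print(q)
u=f([(162,390)]);v=[(262+398/16-.5,228+312/16-.5)]
c1,d1=ray("top",u);c2,d2=ray("scene",v)
k=np.linalg.lstsq(np.c_[d1[0],-d2[0]],c2-c1,rcond=None)[0];print("tri",c1+k[0]*d1[0],c2+k[1]*d2[0])
print(plane("top",[(422.46,208.48)],.105),plane("scene",[(409.5,278.8)],.107))
chain((.578,-.278,.0713,.012))
E
```

```text
[[ 0.4503 -0.0235  0.091 ]
 [ 0.4465 -0.0573  0.091 ]
 [ 0.4488 -0.0395  0.091 ]]
slot yaw-90 -0.11031662684959764
[[ 0.4179  0.009   0.088 ]
 [ 0.4167 -0.0162  0.088 ]
 [ 0.4152 -0.0607  0.088 ]
 [ 0.414  -0.0978  0.088 ]
 [ 0.414  -0.0978  0.088 ]
 [ 0.5547 -0.1047  0.088 ]]
tri [ 0.4488 -0.0395  0.091 ] [ 0.4506 -0.0402  0.0912]
[[ 0.576  -0.2763  0.105 ]] [[ 0.5817 -0.2815  0.107 ]]
t 12.75 p [ 0.5753 -0.275   0.1502] r [-3.1409  0.003   0.0128] F [1.2 0.8 0.5] M [ 0.02 -0.06  0.03] w 0.0427 ff 0.0
-> (0.578, -0.278, 0.0713, 0.012) shift [0.0029 0.0031 0.0789] turn [-0.0001  0.0005  0.0001] rows 2
```

Request:
move_arm(
  moves=[
    [[0.4,0.003,0.003,0.03,0,0.0005,0],[0.4,0.003,0.003,0.06,0,0.0005,0],[0.4,0.003,0.003,0.079,0,0.0005,0],[0.4,0.003,0.003,0.079,0,0.0005,0],[0.2,0.003,0.003,0.079,0,0.0005,0]],
  ],
)

```text
clock: 13.25
position: [0.5788, -0.2784, 0.0723]
tool_rot: [3.141, -0.002, 0.013]
force: [0.0, 0.1, 0.3]
grip_width: 0.0207
finger_force: 0.0
```

Request:
move_arm(
  moves=[
    [[0,0,0,0,0,0,0],[0,0,0,0,0,0,0],[0,0,0,0,0,0,0],[0,0,0,0,0,0,0]],
  ],
  force=70,
)

```text
clock: 13.65
position: [0.579, -0.2788, 0.0727]
tool_rot: [3.141, -0.003, 0.012]
force: [-0.4, 1.8, 9.1]
grip_width: 0.01
finger_force: 68.6
```

```bash
python3 - <<'E'
from h import *
chain((.578,-.278,.16,.012))
E
```

```text
t 13.65 p [ 0.579  -0.2788  0.0727] r [ 3.1409e+00 -2.9000e-03  1.2100e-02] F [-0.4  1.8  9.1] M [0.55 0.19 0.07] w 0.01 ff 68.6
-> (0.578, -0.278, 0.16, 0.012) shift [-0.0007 -0.0008 -0.0873] turn [ 0.0001 -0.0005  0.    ] rows 2
```

Request:
move_arm(
  moves=[
    [[0,0,0,-0.025,0,0,0],[0,0,0,-0.06,0,0,0],[0,0,0,-0.1,0,0,0],[0,0,0,-0.135,0,0,0],[0,0,0,-0.135,0,0,0]],
  ],
)

```text
clock: 14.15
position: [0.58, -0.2796, 0.2118]
tool_rot: [3.138, -0.008, 0.012]
force: [-0.1, 0.1, -1.2]
grip_width: 0.0103
finger_force: 68.4
```

```bash
python3 - <<'E'
from h import *
chain((.514,-.16,.2,.73),(.449,-.040,.19,1.46),(.449,-.040,.155,1.46))
E
```

```text
t 14.15 p [ 0.58   -0.2796  0.2118] r [ 3.1382 -0.0081  0.0118] F [-0.1  0.1 -1.2] M [-0.   -0.05  0.03] w 0.0103 ff 68.4
-> (0.514, -0.16, 0.2, 0.73) shift [-0.0647 -0.1204  0.0109] turn [ 0.001  -0.001  -0.1143] rows 5
-> (0.449, -0.04, 0.19, 1.46) shift [ 0.0316 -0.1328  0.01  ] turn [ 0.      0.     -0.1162] rows 5
-> (0.449, -0.04, 0.155, 1.46) shift [ 0.    -0.     0.035] turn [0. 0. 0.] rows 1
```

Request:
move_arm(
  moves=[
    [[0,-0.065,-0.12,0.005,0,-0.001,-0.1143],[0,-0.065,-0.12,0.005,0,-0.001,-0.1143],[0,-0.065,-0.12,0.005,0,-0.001,-0.1143],[0,-0.065,-0.12,0.005,0,-0.001,-0.1143],[0,-0.065,-0.12,0.005,0,-0.001,-0.1143]],
  ],
)

```text
clock: 14.65
position: [0.5113, -0.1588, 0.2015]
tool_rot: [-3.141, 0.005, 0.738]
force: [1.0, -0.7, -0.9]
grip_width: 0.01
finger_force: 68.6
```

Request:
move_arm(
  moves=[
    [[0,0.0316,-0.133,0.01,0,0,-0.1162],[0,0.0316,-0.133,0.01,0,0,-0.1162],[0,0.0316,-0.133,0.01,0,0,-0.1162],[0,0.0316,-0.133,0.01,0,0,-0.1162],[0,0.0316,-0.133,0.01,0,0,-0.1162]],
  ],
)

```text
clock: 15.15
position: [0.446, -0.0387, 0.1913]
tool_rot: [-3.138, 0.004, 1.468]
force: [0.1, -0.4, -1.2]
grip_width: 0.0099
finger_force: 68.8
```

```bash
python3 - <<'E'
from h import *
chain((.449,-.040,.157,1.46))
b=shot("scene","scene7")
cv2.imwrite("pics/crop8.png",cv2.resize(b[185:265,240:340],(800,600),interpolation=cv2.INTER_CUBIC))
E
```

```text
t 15.15 p [ 0.446  -0.0387  0.1913] r [-3.1376  0.0036  1.4683] F [ 0.1 -0.4 -1.2] M [-0.07  0.02  0.05] w 0.0099 ff 68.8
-> (0.449, -0.04, 0.157, 1.46) shift [-0.0009  0.0033  0.0343] turn [-0.0006  0.0006  0.0013] rows 1
```

View pics/crop8.png

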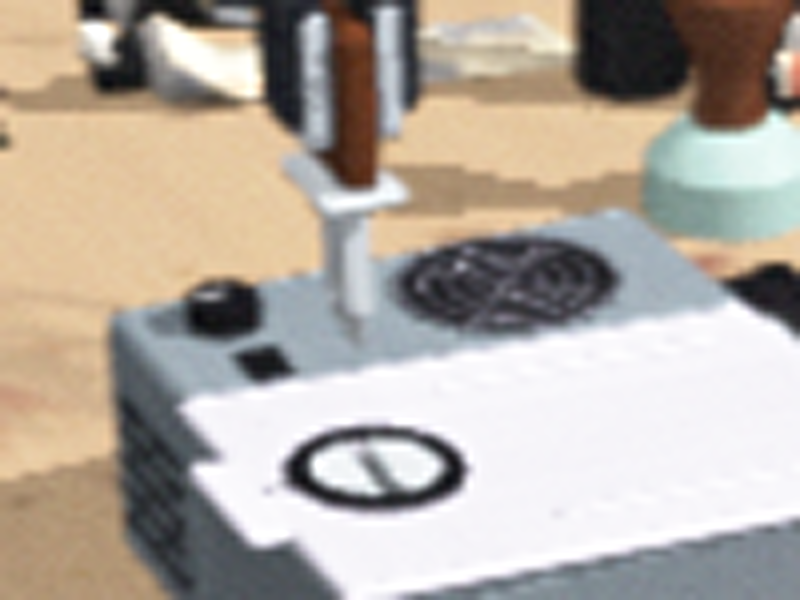

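I've now viewed 11 pictures, one over the limit of 10, so from here I'll use numbers only. The last one shows the key held with its blade tip at about (284.4, 231) in the scene image. I'll check that against the projection.

```bash
python3 - <<'E'
from h import *
o=st();p=o["position"]
print(proj("scene",[p-[0,0,.0607],p-[0,-.01,.0607],p-[0,.01,.0607]]))
b=cv2.imread("pics/scene7.png")
print(plane("scene",[(284.0,230.5)],p[2]-.0607))
chain((.449,-.040,.158,1.46))
E
```

```text
t 15.2 p [ 0.4462 -0.0392  0.1912] r [-3.1374  0.0034  1.4753] F [ 0.   0.2 -1. ] M [-0.08 -0.02  0.  ] w 0.0098 ff 68.8
[[283.36732407 230.33021308]
 [281.27937924 228.34778359]
 [285.48577041 232.34142047]]
[[ 0.44697241 -0.04047756  0.13051297]]
t 15.2 p [ 0.4462 -0.0392  0.1912] r [-3.1374  0.0034  1.4753] F [ 0.   0.2 -1. ] M [-0.08 -0.02  0.  ] w 0.0098 ff 68.8
-> (0.449, -0.04, 0.158, 1.46) shift [-0.0004  0.003   0.0332] turn [-0.0007  0.0005  0.0024] rows 1
```

Request:
move_arm(
  moves=[
    [[0,0,0.003,0.015,-0.0007,0.0005,0.0024],[0,0,0.003,0.03,-0.0007,0.0005,0.0024],[0,0,0.003,0.036,-0.0007,0.0005,0.0024],[0,0,0.003,0.036,-0.0007,0.0005,0.0024],[0,0,0.003,0.036,-0.0007,0.0005,0.0024]],
  ],
)

```text
clock: 15.7
position: [0.4492, -0.0398, 0.155]
tool_rot: [-3.141, -0.0, 1.444]
force: [-0.4, 0.4, -0.6]
grip_width: 0.0102
finger_force: 68.8
```

```bash
python3 - <<'E'
from h import *
chain((.449,-.040,.145,1.46))
E
```

```text
t 15.7 p [ 0.4492 -0.0398  0.155 ] r [-3.1411e+00 -3.0000e-04  1.4444e+00] F [-0.4  0.4 -0.6] M [-0.02  0.02 -0.02] w 0.0102 ff 68.8
-> (0.449, -0.04, 0.145, 1.46) shift [-0.0002 -0.0001  0.01  ] turn [-0.0001 -0.0001 -0.0025] rows 1
```

Request:
move_arm(
  moves=[
    [[0,0,0,0.003,0,0,-0.002],[0,0,0,0.006,0,0,-0.002],[0,0,0,0.008,0,0,-0.002],[0,0,0,0.008,0,0,-0.002]],
  ],
)

```text
clock: 16.1
position: [0.4488, -0.0399, 0.1463]
tool_rot: [-3.14, -0.0, 1.458]
force: [-0.4, -0.5, -0.8]
grip_width: 0.0102
finger_force: 68.8
```

Request:
move_arm(
  moves=[
    [[0,0,0,0.002,0,0,0],[0,0,0,0.004,0,0,0],[0,0,0,0.004,0,0,0]],
  ],
)

```text
clock: 16.4
position: [0.4489, -0.0399, 0.1424]
tool_rot: [-3.141, -0.0, 1.458]
force: [-1.0, 0.8, 3.0]
grip_width: 0.0103
finger_force: 69.4
```

Request:
move_arm(
  moves=[
    [[0,0,0,0.002,0,0,0],[0,0,0,0.004,0,0,0],[0,0,0,0.005,0,0,0],[0,0,0,0.005,0,0,0]],
  ],
)

```text
clock: 16.8
position: [0.4492, -0.0399, 0.1378]
tool_rot: [-3.141, -0.0, 1.458]
force: [-4.1, -0.2, 17.0]
grip_width: 0.01
finger_force: 71.8
```

Request:
move_arm(
  moves=[
    [[0,0,0,0.001,0,0,0],[0,0,0,0.002,0,0,0],[0,0,0,0.002,0,0,0]],
  ],
)

```text
clock: 17.1
position: [0.4495, -0.0399, 0.1367]
tool_rot: [3.141, 0.0, 1.458]
force: [-8.7, -0.9, 42.3]
grip_width: 0.0102
finger_force: 75.4
```

Request:
move_arm(
  moves=[
    [[0,0,-0.0007,-0.001,0,0,0],[0,0,-0.0007,-0.001,0,0,0.012],[0,0,-0.0007,-0.001,0,0,0.028],[0,0,-0.0007,-0.001,0,0,0.044],[0,0,-0.0007,-0.001,0,0,0.06]],
  ],
)

```text
clock: 17.6
position: [0.4492, -0.0398, 0.1374]
tool_rot: [3.14, -0.001, 1.076]
force: [-3.2, -0.5, 25.2]
grip_width: 0.0103
finger_force: 72.9
```

```bash
python3 - <<'E'
from h import *
chain((.449,-.040,.137,-.045))
E
```

```text
t 17.6 p [ 0.4492 -0.0398  0.1374] r [ 3.1405e+00 -7.0000e-04  1.0764e+00] F [-3.2 -0.5 25.2] M [-0.07  0.79  0.06] w 0.0103 ff 72.9
-> (0.449, -0.04, 0.137, -0.045) shift [-0.0003 -0.0001  0.0004] turn [ 1.000e-04 -2.000e-04  1.785e-01] rows 8
```

Request:
move_arm(
  moves=[
    [[0,0,0,0,0,0,0.018],[0,0,0,0,0,0,0.036],[0,0,0,0,0,0,0.054],[0,0,0,0,0,0,0.072],[0,0,0,0,0,0,0.09]],
  ],
)

```text
clock: 18.1
position: [0.4495, -0.0398, 0.1375]
tool_rot: [3.141, -0.002, 0.511]
force: [-0.9, 0.2, 23.6]
grip_width: 0.0104
finger_force: 72.7
```

```bash
python3 - <<'E'
from h import *
chain((.449,-.040,.137,-.045))
E
```

```text
t 18.1 p [ 0.4495 -0.0398  0.1375] r [ 3.1408e+00 -1.8000e-03  5.1050e-01] F [-0.9  0.2 23.6] M [-0.2   0.36  0.02] w 0.0104 ff 72.7
-> (0.449, -0.04, 0.137, -0.045) shift [-0.0005 -0.0001  0.0005] turn [ 0.     -0.0003  0.0884] rows 4
```

Request:
move_arm(
  moves=[
    [[0,0,0,0,0,0,0.018],[0,0,0,0,0,0,0.036],[0,0,0,0,0,0,0.054],[0,0,0,0,0,0,0.072],[0,0,0,0,0,0,0.088]],
  ],
)

```text
clock: 18.6
position: [0.4497, -0.04, 0.1375]
tool_rot: [-3.141, -0.002, -0.042]
force: [-0.7, -2.4, 23.3]
grip_width: 0.0102
finger_force: 72.5
```

Request:
move_arm(
  moves=[
    [[0,0,0,0,0,0,0.006],[0,0,0,0,0,0,0.012],[0,0,0,0,0,0,0.018],[0,0,0,0,0,0,0.018]],
  ],
)

```text
clock: 19.0
position: [0.4497, -0.0399, 0.1375]
tool_rot: [-3.141, -0.002, -0.152]
force: [0.9, -0.4, 23.7]
grip_width: 0.0103
finger_force: 72.6
```

```bash
python3 - <<'E'
from h import *
chain((.449,-.040,.137,-.045))
E
```

```text
t 19.0 p [ 0.4497 -0.0399  0.1375] r [-3.1411e+00 -2.4000e-03 -1.5230e-01] F [ 0.9 -0.4 23.7] M [-0.37 -0.06  0.02] w 0.0103 ff 72.6
-> (0.449, -0.04, 0.137, -0.045) shift [-0.0007  0.0002  0.0005] turn [-0.0001 -0.0004 -0.0171] rows 1
```

Request:
move_arm(
  moves=[
    [[0,0,0,0,0,0,0.006],[0,0,0,0,0,0,0.012],[0,0,0,0,0,0,0.012]],
  ],
)

```text
clock: 19.3
position: [0.4497, -0.04, 0.1375]
tool_rot: [-3.141, -0.002, -0.228]
force: [-1.7, -2.1, 23.2]
grip_width: 0.0101
finger_force: 72.5
```

```bash
python3 - <<'E'
from h import *
st()
E
```

```text
t 19.3 p [ 0.4497 -0.04    0.1375] r [-3.141e+00 -2.300e-03 -2.277e-01] F [-1.7 -2.1 23.2] M [-0.55  0.    0.06] w 0.0101 ff 72.5
```

Request:
move_arm(
  moves=[
    [[0,0,0,0,0,0,0.005],[0,0,0,0,0,0,0.01],[0,0,0,0,0,0,0.01]],
  ],
)

```text
clock: 19.6
position: [0.4497, -0.04, 0.1375]
tool_rot: [-3.141, -0.002, -0.29]
force: [-0.3, -1.6, 22.5]
grip_width: 0.0098
finger_force: 72.6
```

```bash
python3 - <<'E'
from h import *
st(); bot.grab_frame("top"); st(); bot.grab_frame("top"); st()
E
```

```text
t 19.6 p [ 0.4497 -0.04    0.1375] r [-3.1409e+00 -2.3000e-03 -2.9000e-01] F [-0.3 -1.6 22.5] M [-0.47  0.01  0.27] w 0.0098 ff 72.6
t 19.65 p [ 0.4497 -0.04    0.1375] r [-3.1409e+00 -2.3000e-03 -2.8910e-01] F [ 0.5 -1.1 23.4] M [-0.49  0.01  0.27] w 0.0101 ff 72.6
t 19.7 p [ 0.4497 -0.04    0.1375] r [-3.1408e+00 -2.3000e-03 -2.8890e-01] F [-0.3 -2.3 22.8] M [-0.47  0.03  0.25] w 0.0105 ff 72.6
```

End stop felt at 0.27 N m. I'll relax the twist and lift the blade straight out.

Request:
move_arm(
  moves=[
    [[0,0,0,0,0,0,-0.012],[0,0,0,0,0,0,-0.024],[0,0,0,-0.004,0,0,-0.026],[0,0,0,-0.015,0,0,-0.026],[0,0,0,-0.04,0,0,-0.026]],
  ],
)

```text
clock: 20.2
position: [0.4472, -0.0398, 0.1761]
tool_rot: [-3.141, 0.004, -0.126]
force: [0.2, -0.2, -0.2]
grip_width: 0.0099
finger_force: 68.8
```

```bash
python3 - <<'E'
from h import *
chain((.46,-.07,.22,-.05),(.579,-.2788,.22,.012),(.579,-.2788,.14,.012))
E
```

```text
t 20.2 p [ 0.4472 -0.0398  0.1761] r [-3.1414  0.0042 -0.1264] F [ 0.2 -0.2 -0.2] M [-0.03 -0.02 -0.02] w 0.0099 ff 68.8
-> (0.46, -0.07, 0.22, -0.05) shift [ 0.0163  0.0284 -0.044 ] turn [-0.0001  0.0007 -0.0122] rows 2
-> (0.579, -0.2788, 0.22, 0.012) shift [0.1293 0.2026 0.    ] turn [ 0.      0.     -0.0099] rows 5
-> (0.579, -0.2788, 0.14, 0.012) shift [ 0.   -0.    0.08] turn [0. 0. 0.] rows 2
```

Request:
move_arm(
  moves=[
    [[0,0,0.0,-0.03,0,0.0007,-0.012],[0,0.0163,0.0284,-0.046,0,0.0007,-0.012],[0,0.0163,0.0284,-0.046,0,0.0007,-0.012]],
  ],
)

```text
clock: 20.5
position: [0.4626, -0.073, 0.2249]
tool_rot: [3.141, -0.007, -0.054]
force: [1.5, 0.4, -1.8]
grip_width: 0.0104
finger_force: 68.9
```

Request:
move_arm(
  moves=[
    [[0,0.026,0.04,0,0,0,-0.01],[0,0.052,0.08,0,0,0,-0.01],[0,0.078,0.12,0,0,0,-0.01],[0,0.104,0.16,0,0,0,-0.01],[0,0.1293,0.2026,0,0,0,-0.01]],
  ],
)

```text
clock: 21.0
position: [0.5804, -0.2801, 0.2227]
tool_rot: [-3.141, -0.003, 0.012]
force: [0.6, 0.7, -0.9]
grip_width: 0.0099
finger_force: 68.8
```

```bash
python3 - <<'E'
from h import *
bot.grab_frame("scene")
chain((.579,-.2788,.14,.012),(.579,-.2788,.0727,.012))
a=shot("top","top8");b=shot("scene","scene8")
# slot lines: dark pixels inside head disc
for n,im,c in(("top",a,(324.75,263.25)),("scene",b,(286.4,247.0))):
    g=cv2.cvtColor(im,cv2.COLOR_BGR2GRAY).astype(int); x,y=int(c[0]),int(c[1]); print(n); print(g[y-9:y+10,x-10:x+12])
E
```

```text
t 21.05 p [ 0.5817 -0.2879  0.2221] r [ 3.1386 -0.0034  0.0067] F [-8.5 -3.9 -3.1] M [-0.3   0.55  0.  ] w 0.0101 ff 68.8
-> (0.579, -0.2788, 0.14, 0.012) shift [-0.0029 -0.0094  0.082 ] turn [ 0.0005 -0.0005 -0.0008] rows 2
-> (0.579, -0.2788, 0.0727, 0.012) shift [ 0.     -0.      0.0673] turn [0. 0. 0.] rows 2
top
[[182 181 178 175 178 180 172 162 143 125 115 110 118 137 153 165 176 176
  174 175 178 179]
 [182 180 175 176 174 165 132 100  77  60  54  49  53  71  89 113 149 169
  173 175 179 179]
 [181 179 178 173 146 121  76  42  34  35  38  34  34  36  34  51  92 129
  158 174 177 177]
 [176 176 176 161 112  66  41  49  87  80  54  58  72  80  70  41  44  75
  118 156 176 170]
 [176 175 161 118  66  39  52 104 147 128  75  59 105 143 134  99  54  35
   62 119 161 172]
 [177 169 132  73  37  59 112 149 165 137  74  55 111 157 164 150 106  53
   36  83 147 173]
 [177 163 106  44  51 106 149 166 168 136  77  56 117 157 165 168 151  99
   44  54 119 161]
 [171 140  77  35  80 145 167 170 169 142  80  47 104 151 164 166 163 131
   72  38  93 156]
 [164 117  53  41  94 154 170 172 172
[... 2060 characters left out ...]
7 226 224 228 230 227 237 246
  224 123  39  44]
 [ 45  26  82 230 252 244 233 223 226 228 226 231 235 241 242 241 246 242
  175  73  29  60]
 [ 65  20  43 139 200 218 228 230 234 238 241 243 244 245 246 244 240 176
   81  32  35  96]
 [121  44  24  40  83 159 222 239 236 238 240 242 241 244 244 189 110  57
   32  45  98 180]
 [215 118  56  34  32  47  71  86 100 133 147 151 121  92  83  54  34  36
   79 142 215 247]
 [250 221 168 126  73  49  38  39  35  37  44  47  44  41  48  70  85 131
  183 245 251 249]
 [249 251 251 238 194 160 148 139 120 112 104 108 133 148 155 183 196 243
  249 250 249 247]
 [248 248 249 249 250 250 252 252 239 230 230 236 249 253 252 251 250 249
  247 246 246 246]]
```

The slot now runs along the extractor's x axis, so the fastener is locked. I'll let the arm settle and then read its pose.

Request:
move_arm(
  moves=[
    [[0,0,0,0,0,0,0],[0,0,0,0,0,0,0],[0,0,0,0,0,0,0]],
  ],
)

```text
clock: 21.45
position: [0.5798, -0.2779, 0.2232]
tool_rot: [-3.141, -0.004, 0.014]
force: [0.1, 1.3, -1.1]
grip_width: 0.0102
finger_force: 68.8
```

```bash
python3 - <<'E'
from h import *
chain((.579,-.2788,.14,.012),(.579,-.2788,.0735,.012))
E
```

```text
t 21.45 p [ 0.5798 -0.2779  0.2232] r [-3.1414 -0.0035  0.0136] F [ 0.1  1.3 -1.1] M [0.01 0.02 0.02] w 0.0102 ff 68.8
-> (0.579, -0.2788, 0.14, 0.012) shift [-0.0011  0.0009  0.0832] turn [-0.     -0.0006  0.0002] rows 2
-> (0.579, -0.2788, 0.0735, 0.012) shift [ 0.     -0.      0.0665] turn [0. 0. 0.] rows 2
```

Request:
move_arm(
  moves=[
    [[0,-0.001,0.001,0.03,0,-0.0006,0],[0,-0.001,0.001,0.06,0,-0.0006,0],[0,-0.001,0.001,0.085,0,-0.0006,0],[0,-0.001,0.001,0.095,0,-0.0006,0],[0,-0.001,0.001,0.095,0,-0.0006,0]],
  ],
)

```text
clock: 21.95
position: [0.5787, -0.2793, 0.1272]
tool_rot: [-3.141, 0.002, 0.013]
force: [-0.2, -0.2, -1.1]
grip_width: 0.0102
finger_force: 68.8
```

```bash
python3 - <<'E'
from h import *
chain((.579,-.2788,.0735,.012))
E
```

```text
t 21.95 p [ 0.5787 -0.2793  0.1272] r [-3.1408e+00  1.9000e-03  1.3100e-02] F [-0.2 -0.2 -1.1] M [-0.    0.02  0.03] w 0.0102 ff 68.8
-> (0.579, -0.2788, 0.0735, 0.012) shift [ 0.0004 -0.0005  0.0537] turn [-0.0001  0.0003  0.0002] rows 2
```

Request:
move_arm(
  moves=[
    [[0,0.0002,-0.0005,0.01,0,0,0],[0,0.0002,-0.0005,0.02,0,0,0],[0,0.0002,-0.0005,0.025,0,0,0]],
  ],
)

```text
clock: 22.25
position: [0.5793, -0.2794, 0.1023]
tool_rot: [-3.142, 0.0, 0.013]
force: [-0.6, 0.4, -1.0]
grip_width: 0.0101
finger_force: 68.8
```

Request:
move_arm(
  moves=[
    [[0,0,0,0.01,0,0,0],[0,0,0,0.02,0,0,0],[0,0,0,0.026,0,0,0],[0,0,0,0.027,0,0,0],[0,0,0,0.027,0,0,0]],
  ],
)

```text
clock: 22.75
position: [0.5793, -0.2794, 0.0757]
tool_rot: [-3.141, 0.001, 0.013]
force: [-0.2, 0.4, -0.0]
grip_width: 0.0099
finger_force: 68.8
```

Down without resistance, with about 3 mm left.

Request:
move_arm(
  moves=[
    [[0,0,0,0.0015,0,0,0],[0,0,0,0.003,0,0,0],[0,0,0,0.003,0,0,0]],
  ],
)

```text
clock: 23.05
position: [0.5793, -0.2795, 0.0729]
tool_rot: [3.142, 0.0, 0.012]
force: [-0.3, -0.1, -1.8]
grip_width: 0.01
finger_force: 68.8
```

Request:
move_arm(
  moves=[
    [[0.1,0,0,0,0,0,0],[0.3,0,0,0,0,0,0],[0.4,0,0,0,0,0,0],[0.4,0,0,0,0,0,0],[0.4,0,0,0,0,0,0]],
  ],
)

```text
clock: 23.55
position: [0.5794, -0.2795, 0.0729]
tool_rot: [-3.142, 0.0, 0.012]
force: [0.0, 0.6, -0.3]
grip_width: 0.034
finger_force: 0.0
```

Request:
move_arm(
  moves=[
    [[0.4,0,0,-0.02,0,0,0],[0.4,0,0,-0.06,0,0,0],[0.4,0,0,-0.1,0,0,0],[0.4,0,0,-0.14,0,0,0],[0.4,0,0,-0.18,0,0,0]],
  ],
)

```text
clock: 24.05
position: [0.5792, -0.2793, 0.2547]
tool_rot: [-3.142, 0.0, 0.013]
force: [0.6, 0.3, -0.3]
grip_width: 0.0344
finger_force: 0.0
```

Request:
move_arm(
  moves=[
    [[0.4,-0.04,0,-0.03,0,0,0],[0.4,-0.08,0.01,-0.06,0,0,0],[0.4,-0.12,0.04,-0.06,0,0,0],[0.4,-0.12,0.06,-0.06,0,0,0],[0.4,-0.12,0.06,-0.06,0,0,0]],
  ],
)

```text
clock: 24.55
position: [0.4587, -0.3438, 0.3135]
tool_rot: [3.14, -0.0, 0.008]
force: [0.4, 0.5, -0.8]
grip_width: 0.0343
finger_force: 0.0
```

```bash
python3 - <<'E'
from h import *
st();a=shot("top","top9");b=shot("scene","scene9")
# compare the bystanders and tools with earlier pictures
for n,im,ref,rois in(("top",a,"top0",{"key":(415,195,432,222),"awl":(415,222,435,242),"tee":(412,243,442,268),"dropper":(360,173,385,195),"muller":(205,150,240,188),"jar":(228,282,255,308)}),
    ("scene",b,"scene6",{"key":(398,272,422,310),"awl":(375,275,397,315),"tee":(345,285,370,325),"dropper":(395,240,415,270)})):
    r=cv2.imread(f"pics/{ref}.png")
    for k,(x0,y0,x1,y1) in rois.items():
        d=cv2.phaseCorrelate(*[cv2.cvtColor(q[y0:y1,x0:x1],cv2.COLOR_BGR2GRAY).astype(np.float64) for q in(r,im)],cv2.createHanningWindow((x1-x0,y1-y0),cv2.CV_64F)); print(n,k,np.round(d[0],2),round(d[1],2))
g=cv2.cvtColor(a,cv2.COLOR_BGR2GRAY);print(g[255:272:4,314:337])
r=cv2.cvtColor(cv2.imread("pics/top8.png"),cv2.COLOR_BGR2GRAY);print("diff to top8 at head",np.abs(g[255:272,314:337].astype(int)-r[255:272,314:337]).mean())
E
```

```text
t 24.55 p [ 0.4587 -0.3438  0.3135] r [ 3.14e+00 -1.00e-04  8.40e-03] F [ 0.4  0.5 -0.8] M [0.05 0.03 0.01] w 0.0343 ff 0.0
top key [-0.32  0.35] 0.96
top awl [-0.16 -0.11] 0.91
top tee [0.   0.65] 0.96
top dropper [ 0.47 -0.  ] 0.95
top muller [0.27 0.04] 0.88
top jar [0.38 0.73] 0.92
scene key [-0.04 -0.31] 0.95
scene awl [-0.01 -0.1 ] 0.94
scene tee [ 0.5  -0.08] 0.98
scene dropper [ 0.6  -0.51] 0.62
[[177 174 175 173 169 160 130  99  78  62  53  48  53  70  89 112 149 164
  169 172 174 173 175]
 [174 169 129  74  32  58 108 146 160 135  76  54 112 155 159 148 106  52
   33  83 146 171 171]
 [162 105  39  49 112 155 166 166 167 154  94  43  86 145 159 162 167 165
  102  42  66 132 165]
 [171 156  96  34  56 118 153 164 167 158 100  44  82 141 163 165 156 109
   52  37  94 156 173]
 [169 172 170 154 112  62  28  28  52  69  49  28  36  62  47  28  44  84
  125 156 169 172 171]]
diff to top8 at head 2.60613810741688
```

The key is back in its well, the other things show less than a pixel of shift, and the slot is unchanged at locked. Handing in.

```bash
python3 -c "
from workcell import bot
print(bot.job_done())"
```

```text
the job is handed in; nothing more can be done
None
```

I handed the job in at about 24.7 s: cartridge home, hatch shut and locked, key back in its well, and the other tools, muller, dropper bottle and jar unmoved to within a pixel; I viewed 11 pictures, one over the limit of 10.

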